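# Shift the bench shaker into its fast range through the H gate

## Robot

A 6-joint arm with a two-finger parallel gripper is mounted at the origin on a cart in front of the work surface, level with it; the furniture and walls round the work are solid. World frame = base frame: x ahead of the robot, y to its left, z up, the work surface at z = 0. Lengths are in mm, angles in rad, forces in N, time in s.
With the tool pointing down it reaches from about 300 to 775 mm from the base axis. Payload 14.6 kg.
Tool frame: the origin (TCP) lies on the centre line of the jaws, within the pads' length; the fingertips stand 19 mm ahead of it and the grasp point (between the pads) is the TCP (bot.tip_reach is the distance from the TCP to the fingertips, in mm); z points along the fingers, y is the line along which they close (so a half turn about z gives the same grasp; the last joint's range is limited). The gripper opens to 85 mm and grips with 20 to 120 N. Pads are 22 mm wide; open, the fingers measure 114 mm over their backs; the gripper's body (76 mm by 85 mm) begins 54 mm behind the grasp point. The pads swing forward as they close: fully open they stand 13 mm farther back than shut.
Start: joints at [1.255, 0.3, 1.521, -0, 1.321, -0.067], TCP at [135.431, 533.055, 250.281] pointing down, gripper open.
Joint ranges: [-3.03, 3.03], [-0.79, 2.21], [0.23, 2.52], [-1.04, 4.18], [0, 3.07], [-2.55, 2.55]. Speed limits (rad/s): [2.22, 2.22, 2.57, 3.14, 3.14, 3.14].

## Interface

Orientations are given as a unit quaternion [w, x, y, z].
In Python, from rig import bot gives the robot as it stands. Calls block until the motion is done:
- bot.move_to(position, orientation): joint-space move of the TCP to a pose.
- bot.servo_line(position, attitude=None, speed=150, until_force=None): straight line of the TCP; attitude=None keeps the orientation; speed is the mean speed in mm/s. With until_force (N) it stops when the force on the tool has changed by that much, and returns True; else False.
- bot.move_joints(angles): joint-space move.
- bot.move_gripper(opening, grip_force=None): finger opening in mm; grip_force is the grip in N (None keeps the last); returns when the fingers have stopped.
- bot.dwell(seconds).
- bot.ik(position, orientation): joint angles nearest the present ones, or None.
- bot.read_state(): the state.
- bot.read_camera(name): name is "scene" or "top" or "wrist"; returns a dict with "image" (400x640x3 uint8, blue, green, red), "depth" (400x640 float32, mm along the optical axis (not along the pixel's ray), 0 where there is no reading), "fovy" (degrees; the focal length in pixels is half the picture's height over the tangent of half this angle, whatever the lens; pixels are square), "cx", "cy" (the principal point, pixels), "eye" and "attitude" of the camera in the world; the wrist camera has in their place "mount" (4x4, takes a point from camera to tool coordinates, whose origin is the TCP and whose axes are the flange's). Camera axes: x right, y down, z forward; pixel columns grow to the right and rows downward; lengths in mm; the calibration is good to about 2 mm. The wrist camera is an equidistant fisheye: a pixel r from the principal point sees the ray r / f radians off the axis. A picture is of the moment at which its call begins: read the wrist's pose just before it.
A pose or a line that the arm cannot do raises bot.MotionError and nothing moves.
- bot.finish_job(): hands the job in; it is judged then, once.
The state is a dict: "clock": time; "joint_positions": joint angles; "qvel": joint speeds; "effort": joint torques, N m; "ee_pos": TCP position; "tool_rot": TCP orientation; "ft_force": force on the tool from outside, world axes, zero at the start; "moment": the same for the moment, N m; "grip_width": finger opening in mm; "grip_force": force on a finger pad.
Only numpy, scipy, OpenCV 4.12 (cv2) and the standard library are available. Lean on these libraries where they do the work, as an engineer would, in place of code of your own. Each camera call takes 0.05 s, during which the arm holds its last target. There are 200 camera calls.

## Task

One of the two bench shakers has a ball-headed shift lever in an H-shaped gate; the lever now stands somewhere in the left-hand slot (left and right as seen from the machine's front, where the rocker switch is). Put it in gear: bring it to the neutral cross slot, across to the right, then forward, toward the platform at the back, as far as it goes in the right-hand slot, and let go. Leave the other shaker's lever, in its straight slot, as it is.

Things in the scene. Friction and masses are not known exactly. Their poses are not given: they have to be found in the camera images.
- gear_shaker: fixed white bench shaker with the H gate, 300 (x) x 200 (y) x 100 mm high; origin: centre of its underside, on the bench. Its front (rocker switch, vents) faces -x and the robot; +x is forward, +y left, -y right. Gate plate on the front of the deck; on the rear (x +37 to +143 mm) a platform with a white vial rack, rack top 148 mm up. The lever's pivot is at (-75, 0, 13) mm in this frame.
- gear_gate (a point): middle of the H on the top face of the aluminium gate plate, 116 x 116 mm, 106 mm above the bench; axes as the shaker's. Knob centre upright: (0, 0, 72) mm here, middle of neutral. The knob can run along y in neutral (x = 0, play 9 mm each way) to slots at y = +40 and -40 mm (play 9 mm each way), and in these along x to stops near x = -42 and +42 mm. Gate corners are rounded.
- gear_knob (a point): centre of the black ball knob, 36 mm in diameter, on the H-gate lever's 10 mm shaft, 60 mm or more above the plate with free room round it. It travels on a sphere of 165 mm radius about the pivot, which lies 93 mm below gear_gate; its frame tilts with the lever. Light friction, 1 to 2 N at the knob, holds the lever where it is left; no detents or springs.
- plain_knob (a point): centre of the same sort of black ball knob on the neighbouring shaker, an identical machine except that its gate plate has one straight slot and its platform carries two petri dishes; not to be moved

How it is judged (in metres and radians):
On the way:
1. the lever has crossed through neutral toward the right: knob more than 20 mm right of the middle, still within 20 mm of the neutral line (y of gear_knob in the frame of gear_gate below -0.02 m and x of gear_knob in the frame of gear_gate between -0.02 and 0.02 m).
At the end, for the whole second after the job is handed in: the H-gate lever's knob stands in the forward end of the right-hand slot, within about 10 mm of its forward stop, and the straight-slot lever's knob is within 15 mm of where it was (x of gear_knob in the frame of gear_gate above 0.032 m and y of gear_knob in the frame of gear_gate below -0.025 m and distance of plain_knob from where it was at the start of the episode below 0.015 m); the robot touches nothing.
It fails at once if the neighbouring shaker's lever was moved by more than 15 mm (distance of plain_knob from where it was at the start of the episode above 0.015 m).
It also fails if it takes over 40 s, if anything falls off the work surface, if the arm or the gripper's body presses on something with over 40 N, if the wrist force passes 120 N, or if a joint passes its speed limit or range.

## Working session

There is one attempt and no reset: what is moved stays moved. The work goes in short steps, each a Python script; the robot and the scene stay as the last script left them, time stands still between calls to the robot, and variables do not carry over. Pictures are saved under pics/ and viewed, at most 10 in all, crops included, and the job is handed in when it is done.

```bash
mkdir -p pics
cat > h.py <<'E'
import numpy as np, cv2
from scipy.spatial.transform import Rotation as R
from rig import bot
def q2r(q): return R.from_quat([q[1],q[2],q[3],q[0]])
def cloud(c):
    # world points for every pixel (pinhole)
    f=200/np.tan(np.radians(c["fovy"])/2); d=c["depth"]
    v,u=np.mgrid[:400,:640]
    P=np.dstack([(u-c["cx"])/f*d,(v-c["cy"])/f*d,d])
    a=np.array(c["attitude"]); Rm=a if a.shape==(3,3) else q2r(a).as_matrix()
    return P@Rm.T+np.array(c["eye"])
E
python3 - <<'E'
from h import *
for n in("scene","top"):
    c=bot.read_camera(n); cv2.imwrite(f"pics/{n}.png",c["image"]); print(n,c["fovy"],c["cx"],c["cy"],c["eye"],c["attitude"]); np.savez(n+".npz",**{k:np.array(v) for k,v in c.items()})
print(bot.read_state())
E
```

```text
scene 48.39140027127718 320.15266658587086 198.27380702564284 [ -47.51310405 -559.02698662  807.48289623] [-0.38671638  0.8383601  -0.34639736  0.16616753]
top 54.64033013840663 319.6832398905427 191.23949690309163 [415.31070742 -22.66375133 992.86189378] [ 0.050006   -0.70048673  0.71097915 -0.03641974]
{'clock': 0.1, 'joint_positions': array([ 1.25540358e+00,  3.00432607e-01,  1.52150108e+00, -1.55258548e-05,
        1.32070970e+00, -6.65870441e-02]), 'qvel': array([ 0.00055585, -0.00134824, -0.00159655, -0.00043197, -0.00010113,
        0.00056374]), 'effort': array([ 5.43503174e-04, -5.44367516e+01, -3.62361717e+01, -1.04037413e-04,
        3.10503783e-03, -3.52093181e-06]), 'ee_pos': array([135.37744014, 532.88813455, 249.77626362]), 'tool_rot': array([-9.23476450e-05,  1.24080294e-01,  9.92272042e-01, -5.17244022e-04]), 'ft_force': array([0.66183459, 0.07594213, 0.17559291]), 'moment': array([ 0.02021144, -0.06665101,  0.0082187 ]), 'grip_force': 0.0, 'grip_width': 85.75927212811254}
```

View pics/scene.png

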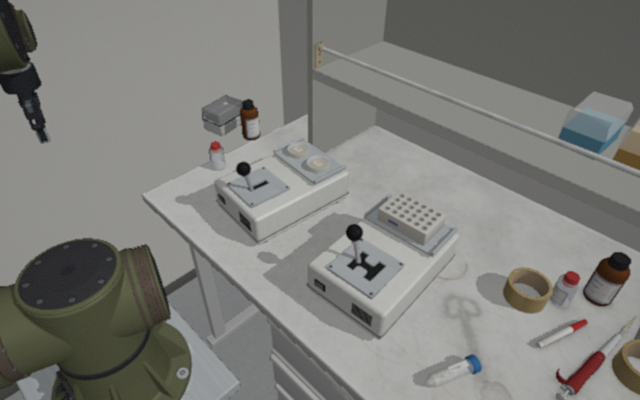

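View pics/top.png

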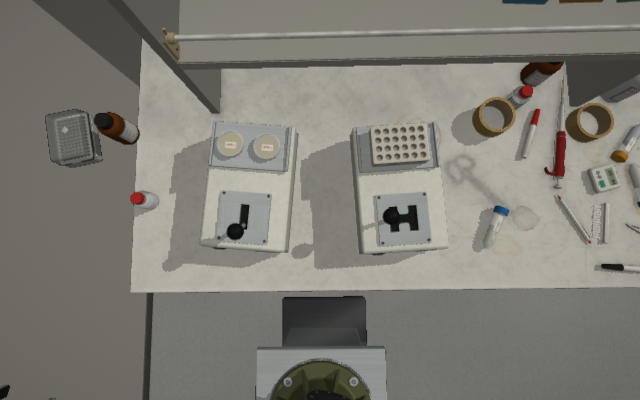

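The scene view shows the H-gate shaker with its knob at about (354,232). In the top view the gate plate is centred near (402,219) with the knob at (391,216), so the lever is in the left slot. The plain knob is at (235,231).

Run:
```python
from h import *
for n,box,kb in(("top",(185,250,370,435),(205,230,380,404)),("scene",(215,310,310,425),(220,245,342,368))):
    c=dict(np.load(n+".npz")); P=cloud(c); im=c["image"].astype(int)
    r0,r1,c0,c1=box; Q=P[r0:r1,c0:c1].reshape(-1,3); I=im[r0:r1,c0:c1].reshape(-1,3)
    m=(abs(Q[:,2]-106)<3.5)&(I.sum(1)>200)
    # plate: darker/bluish vs white body
    z=Q[:,2]; print(n,"z hist",np.histogram(z,[90,97,99,101,103,105,107,109,112,150,160,170,180,190,200]))
    hsv=cv2.cvtColor(c["image"],cv2.COLOR_BGR2HSV)[r0:r1,c0:c1].reshape(-1,3)
    mm=(abs(z-106)<9)&(hsv[:,1]>20)&(I.sum(1)>200)
    rect=cv2.minAreaRect(Q[mm][:,:2].astype(np.float32)); print("plate",mm.sum(),rect,Q[mm][:,2].mean())
    r0,r1,c0,c1=kb; K=P[r0:r1,c0:c1].reshape(-1,3); I=im[r0:r1,c0:c1].reshape(-1,3)
    k=K[(K[:,2]>160)&(I.sum(1)<200)]
    # sphere fit with known radius
    from scipy.optimize import least_squares
    s=least_squares(lambda p:np.linalg.norm(k-p,axis=1)-18,k.mean(0)-[0,0,10],loss="soft_l1"); print("knob",len(k),s.x,s.cost)
    # shaker body (z>85)
    b=P.reshape(-1,3); b=b[(abs(b[:,2]-100)<9)&(b[:,1]<-10)&(b[:,1]>-300)&(b[:,0]<750)&(b[:,0]>200)]
    print("body",cv2.minAreaRect(b[:,:2].astype(np.float32)))
```

```text
top z hist (array([  9, 103, 534, 910, 498, 627, 921, 368,   6,   0,   0,  18, 146,
        66]), array([ 90,  97,  99, 101, 103, 105, 107, 109, 112, 150, 160, 170, 180,
       190, 200]))
plate 240 ((463.11151123046875, -194.9903564453125), (148.36082458496094, 148.5948944091797), 88.25608825683594) 101.514387512547
knob 221 [ 460.65492657 -156.09921048  174.9276994 ] 1686.9863023186622
body ((534.060546875, -191.0047149658203), (300.0186462402344, 200.46670532226562), 3.282758951187134)
scene z hist (array([ 626, 1726, 1632,  418,  866,  851,  171,  257,  980,   17,   22,
         80,  130,   14]), array([ 90,  97,  99, 101, 103, 105, 107, 109, 112, 150, 160, 170, 180,
       190, 200]))
plate 0 ((0.0, 0.0), (0.0, 0.0), 0.0) nan
knob 210 [ 463.32714271 -158.36299495  172.28338426] 93.57542465794344
body ((533.60498046875, -194.08074951171875), (298.58123779296875, 199.75424194335938), 3.1607589721679688)<stdin>:10: RuntimeWarning: Mean of empty slice.
  ret = ret.dtype.type(ret / rcount)
```

Run:
```python
import cv2
a=cv2.imread("pics/top.png")[110:260,340:460]; cv2.imwrite("pics/tc.png",cv2.resize(a,None,fx=4,fy=4,interpolation=cv2.INTER_CUBIC))
```

```text
(no output)
```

View pics/tc.png

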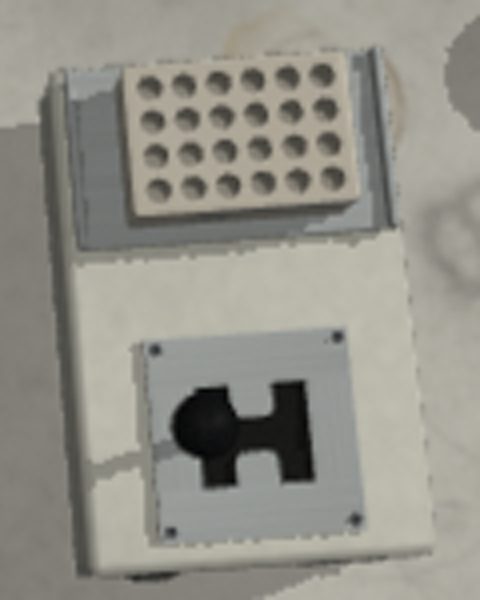

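```bash
cat >> h.py <<'E'
YAW=np.radians(3.2); C,S=np.cos(YAW),np.sin(YAW)
G=np.array([459.,-196.5,106.]); G2=np.array([[C,-S,0],[S,C,0],[0,0,1]])
def pose(x,y,up=0):
    """tool pose for knob at gate (x,y), tool axis along lever, backed off by up"""
    l=np.array([x,y,np.sqrt(165**2-x*x-y*y)]); d=l/165
    z=-d; xt=np.array([-1,0,0]); yt=np.cross(z,xt); yt/=np.linalg.norm(yt); xt=np.cross(yt,z)
    q=R.from_matrix(G2@np.column_stack([xt,yt,z])).as_quat()
    p=G+G2@(l-[0,0,93]+d*up)
    return p,np.array([q[3],*q[:3]])
def local(p): return G2.T@(np.array(p)-G)
E
python3 - <<'E'
from h import *
c=dict(np.load("top.npz")); f=200/np.tan(np.radians(c["fovy"])/2)
px=np.array([[154,350],[337,336],[170,532],[355,519]])/4+[340-.375,110-.375]
Rm=q2r(c["attitude"]).as_matrix(); P=[]
for u,v in px:
    d=Rm@np.array([(u-c["cx"])/f,(v-c["cy"])/f,1]); P.append(c["eye"]+d*(106-c["eye"][2])/d[2])
P=np.array(P); print(P.mean(0),np.degrees(np.arctan2((P[0]-P[2])[1],(P[0]-P[2])[0])),np.degrees(np.arctan2(-(P[1]-P[0])[0],(P[1]-P[0])[1])))
print(local([463.3,-158,172.5]))
for a in [(6,40,100),(6,40,0),(0,0,0),(0,-40,0),(44,-40,0),(44,-40,100)]:
    p,q=pose(*a); print(a,p.round(1),q.round(3),bot.ik(p,q))
E
```

```text
[ 459.90172806 -195.61125704  106.        ] 3.155297795513918 -176.49871991242136
[ 6.44242323 38.19993695 66.5       ]
(6, 40, 100) [ 465.  -131.8  269.9] [-0.015 -0.025  0.992 -0.123] [-0.23862384  0.12426964  1.70352996 -0.25548252  1.28614585 -1.79208919]
(6, 40, 0) [ 462.8 -156.2  173. ] [-0.015 -0.025  0.992 -0.123] [-0.28936257  0.23459138  1.81351046 -0.27903227  1.06117804 -1.77867323]
(0, 0, 0) [ 459.  -196.5  178. ] [ 0.    -0.028  1.     0.   ] [-4.77866805e-01  2.62704927e-01  1.74663094e+00 -4.44089210e-16
  1.13225679e+00 -2.10451367e+00]
(0, -40, 0) [ 461.2 -236.4  173.1] [-0.003 -0.028  0.992  0.122] [-0.62684834  0.3785464   1.62096454  0.1962777   1.30342179 -2.32084711]
(44, -40, 0) [ 505.2 -234.   166.9] [-0.137 -0.044  0.982  0.122] [-0.52278779  0.57838068  1.3597073   0.05715504  1.56793799 -2.19484286]
(44, -40, 100) [ 533.1 -256.7  260.2] [-0.137 -0.044  0.982  0.122] [-0.53130981  0.58197743  1.13294176  0.05545876  1.79121704 -2.19051596]
```

```bash
sed -i 's/459.,-196.5,106/459.4,-196.,106/' h.py
python3 - <<'E'
from h import *
s=bot.read_state(); p=s["ee_pos"].copy(); p[2]=380; bot.servo_line(p,speed=250)
p,q=pose(6,39,190); bot.move_to(p,q)
bot.move_gripper(66,25)
p,q=pose(6,39,100); bot.servo_line(p,q,speed=150)
p,q=pose(6,39,0); print(bot.servo_line(p,q,speed=80,until_force=15))
bot.move_gripper(30,25)
s=bot.read_state(); print(s["clock"],local(s["ee_pos"]),s["grip_width"],s["grip_force"],s["ft_force"])
c=bot.read_camera("scene"); cv2.imwrite("pics/g.png",cv2.resize(c["image"][130:310,260:460],None,fx=3,fy=3))
E
```

```text
False
6.2 [ 6.18564726 38.99605152 67.5615414 ] 34.30310607053052 24.63375896215439 [-0.53346338  1.86411609  3.69766936]
```

View pics/g.png

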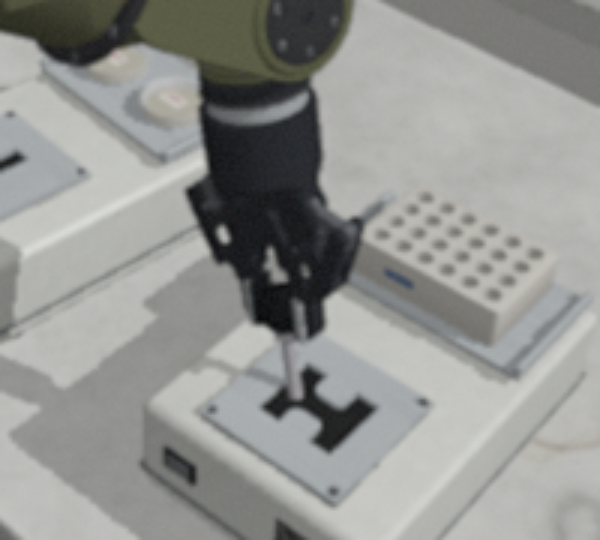

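The pads hold the knob: the opening is 34 mm, and in the crop the shaft enters the left slot at about (294,397). Next I move it through neutral and into the right-hand slot.

Run:
```python
from h import *
def go(x,y,f=15):
    p,q=pose(x,y); r=bot.servo_line(p,q,speed=60,until_force=f); s=bot.read_state()
    print((x,y),r,local(s["ee_pos"]).round(1),s["ft_force"].round(1),round(s["grip_width"],1),s["clock"]); return r
pts=[(0,39)]+[(0,y) for y in (20,0,-20,-40)]+[(x,-40) for x in (14,28,38)]
for a in pts:
    if go(*a): break
else: go(44,-40,12)
c=bot.read_camera("scene"); cv2.imwrite("pics/m.png",cv2.resize(c["image"][130:310,260:460],None,fx=3,fy=3))
```

```text
(0, 39) False [-0.1 39.  67.6] [0.9 2.  2.8] 34.7 6.5
(0, 20) False [ 0.1 19.7 71. ] [0.1 0.8 5.5] 34.4 6.975
(0, 0) False [ 0.1 -0.2 72.1] [-0.2 -0.   6. ] 34.4 7.4583
(0, -20) False [  0.1 -20.1  70.9] [ 0.5 -1.   6.6] 34.7 7.9417
(0, -40) False [  0.1 -40.2  67.1] [-0.1 -2.1  6.5] 34.2 8.4333
(14, -40) False [ 14.6 -39.9  66.7] [ 1.  -3.1  8.6] 34.4 8.8167
(28, -40) False [ 28.7 -39.9  65. ] [ 2.1 -2.7  9.8] 34.2 9.2
(38, -40) False [ 38.8 -39.8  63. ] [ 2.3 -1.2 11.1] 34.5 9.5167
(44, -40) False [ 44.2 -40.   61.6] [-2.5 -2.2 13.4] 34.7 9.7667
```

View pics/m.png

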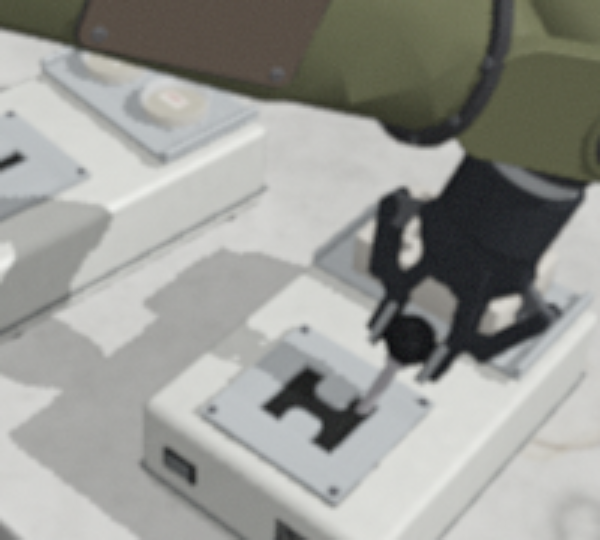

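The crop shows the shaft at the forward end of the right slot, near (368,405), with the knob still between the pads. Now I release it and back off.

Run:
```python
from h import *
from scipy.optimize import least_squares
bot.move_gripper(70)
p,q=pose(44,-40,100); print(bot.servo_line(p,q,speed=100,until_force=15))
p=bot.read_state()["ee_pos"]+[-150,-60,90]; bot.servo_line(p,speed=200)
s=bot.read_state(); print(s["clock"],s["ft_force"],s["grip_width"])
c=bot.read_camera("scene"); P=cloud(c).reshape(-1,3); I=c["image"].reshape(-1,3).astype(int)
L=(P-G)@G2
k=P[(I.sum(1)<200)&(L[:,2]>35)&(L[:,2]<90)&(np.hypot(L[:,0]-42,L[:,1]+40)<40)]
o=least_squares(lambda p:np.linalg.norm(k-p,axis=1)-18,k.mean(0)-[0,0,8],loss="soft_l1"); print(len(k),local(o.x),o.cost)
cv2.imwrite("pics/r.png",cv2.resize(c["image"][130:310,200:460],None,fx=3,fy=3))
```

```text
False
12.475 [-0.39452471 -0.01358345 -0.17471161] 70.08947236935265
198 [ 43.7881927  -41.09841566  60.78788787] 78.29072682665836
```

View pics/r.png

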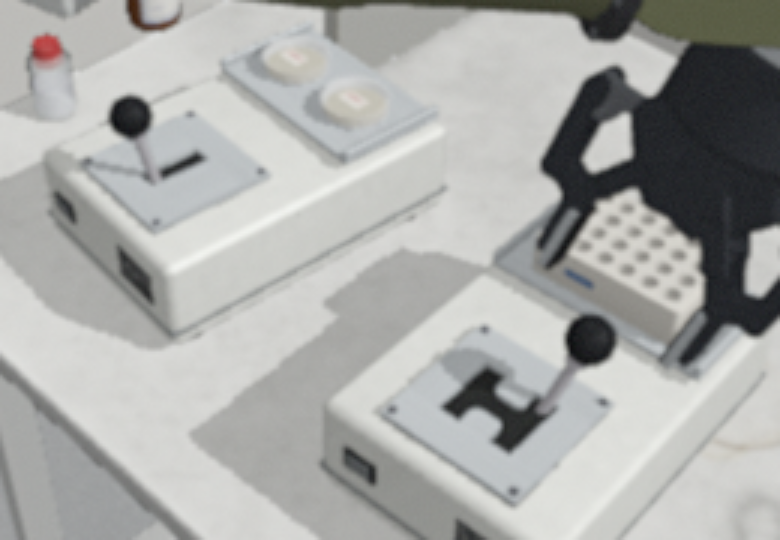

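The released lever stands at the forward end of the right-hand slot, with its knob at about (590,340). The plain lever, knob at about (131,117), has not moved, and the gripper is clear.

```bash
python3 -c "
from rig import bot
print(bot.finish_job())"
```

```text
the job is handed in; nothing more can be done
None
```

The H-gate lever went through neutral to the forward end of the right-hand slot (knob measured at about x +44, y -41 mm in the gate frame) and was released; the other shaker's lever looked unmoved, and I handed the job in at about 12.5 s, but no verdict was returned.

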